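# Pop out the kettle base's scale filter and catch it

## Robot

A 7-joint arm with a two-finger parallel gripper is mounted at the origin on the work surface. World frame = base frame: x ahead of the robot, y to its left, z up, the work surface at z = 0. Lengths are in m, angles in rad, forces in N, time in s.
With the tool pointing down it reaches from about 0.425 to 0.875 m from the base axis. Payload 4.7 kg.
Tool frame: the origin (TCP) lies on the mounting face of the last link; the fingertips stand 182 mm ahead of it and the grasp point (between the pads) lies 164 mm ahead of it (ctrl.finger_overhang is the distance from the TCP to the fingertips, in m); z points along the fingers, y is the line along which they close (so a half turn about z gives the same grasp; the last joint's range is limited). The gripper opens to 87 mm and grips with 3 to 60 N. Pads are 19 mm wide; open, the fingers measure 117 mm over their backs; the gripper's body (75 mm by 190 mm) begins 51 mm behind the grasp point.
Start: joints at [-1.25, 0.321, -0.07, 1.45, 0.023, 1.371, -0.057], TCP at [0.196, 0.62, 0.405] pointing down, gripper open.
Joint ranges: [-2.86, 2.86], [-0.3, 2.09], [-1.38, 1.24], [0.06, 2.45], [-1.56, 4.7], [0.09, 2.05], [-2.69, 2.69]. Speed limits (rad/s): [2.57, 2.57, 3.14, 3.14, 3.14, 3.14, 3.14].

## Interface

Orientations are given as a rotation vector (axis times angle).
In Python, from bench import ctrl gives the robot as it stands.
- The arm moves only by the shell command python3 -m jog 'ROWS' [FORCE]. ROWS is a JSON object of lists of equal length, an entry for each row: "translation": the shift along the tool's x, y, z as a fraction of full scale, a list of three; "yaw": the turn about the tool's z as a fraction of full scale; "jaw": the closure, from 0 (fully open) to 1 (shut). In form: {"translation": [[dx, dy, dz], ...], "yaw": [yaw, ...], "jaw": [jaw, ...]}. A call has 1 to 8 rows; each row is the pose to reach, as a shift and turn from the pose commanded when the call began, along the tool's axes at that moment, turning the shorter way round; what a row does not reach only later rows make up. Full scale, the value 1, is 0.2 m for a shift and 180 degrees for a turn. A row lasts 1/8 s, in which the tool goes at most 62.5 mm and 10.7 degrees, less where a joint would pass 70% of its speed; a pose out of reach is approached as far as the arm can. A call with a number of a shift or a turn outside -1 to 1 is refused whole. A call with a gripper value outside its range is refused whole. The fingers move at their own pace and stop on an object; FORCE is the grip in N (left out, the last holds). Time passes only in rows, so rows that repeat a pose let the fingers close. It gives the time, the measured TCP pose, the force, the opening and the grip force at its end, in the units of the state.
- ctrl.get_state(): the state, without advancing time (a new reading comes with each control period).
- ctrl.get_image(name): name is "side" or "top"; returns a dict with "pixels" (420x560x3 uint8, blue, green, red), "fx", "fy", "cx", "cy" (pixels), "R" (3x3) and "t" (3): a world point X has camera coordinates R X + t. Camera axes: x right, y down, z forward; pixel columns grow to the right and rows downward; lengths in m; the calibration is good to about 2 mm. A picture is of the moment at which its call begins. There is no depth.
- ctrl.close_job(): hands the job in; it is judged then, once.
Trained networks look in a picture, given as the dict that the camera call returned (one of the last four; its "shot" number tells which), for a name from the list of things; names that differ only in an ending like _2 or _b are one class to them, and where a whole thing is asked for, a point or a joint stands for the part that bears it (a point fixed in the world has none). Each returns a list of dicts, best first, with "p" (0 to 1); they miss things now and then, are a little off and sometimes report something else, mostly with a low value. They report only what shows in the picture. A call takes as long as a camera call. They do not tell look-alikes from the thing itself.
- ctrl.silhouettes(label, picture): "region" (420x560 bool, what is visible of it) and "at" ([column, row] in pixels, amid what is visible of it).
The state is a dict: "time": time; "joint_positions": joint angles; "qd": joint speeds; "joint_torque": joint torques, N m; "position": TCP position; "tool_rot": TCP orientation; "ft_force": force on the tool from outside, world axes, zero at the start; "torque": the same for the moment, N m; "grip_width": opening from 0.0 (shut) to 1.0 (fully open); "grip_force": force on a finger pad.
Only numpy, scipy, OpenCV 4.12 (cv2) and the standard library are available. Lean on these libraries where they do the work, as an engineer would, in place of code of your own. Each camera call takes 0.05 s, during which the arm holds its last target. There are 200 camera calls.

## Task

The scale filter in the kettle base is due for a rinse. Press the eject button fully down with one fingertip while your other finger stands over the porch in front of the slot, so that the spring-driven filter cassette pops out by at least a finger's breadth and is caught against that finger, part-way out, before it slides away. Do not pinch or lift the cassette and leave the tea things alone; the program finishes while holding, with one finger keeping the button down and the other still stopping the cassette on the porch.

Things in the scene. Friction and masses are not known exactly. Their poses are not given: they have to be found in the camera images.
- kettle_base: Fixed black kettle base with a steel filter slot. Origin on the counter under the middle of the slot's mouth; z up; -x is the way the cassette pops out, +y the button's side. The slot's housing is x 0 to 100 mm, y +-30.5, 53 high (its roof begins at x 10). Behind it is the kettle's round seat, centre x 182, radius 85, 30 high, with a pin to 46 mm.
- slot_mouth (a point): Point on the porch in the middle of the slot's mouth, 12 mm above the counter, axes as the base's. The porch before it is level, x -66 to 0 mm, y -38 to 80, with kerbs 4 mm high along y +-22.5. A steel lip at x -5 to 0, y +-14, 5.5 mm above the porch, holds the cassette in and sinks with the button. A finger across the porch 10 to 48 mm from the mouth stops the cassette.
- button_top (a point): Centre of the top face of the eject button, a grey rectangular cap beside the porch, 44 mm along the base's x and 26 mm along its y. In the base's frame it is at x -32, y 58, and 30 mm above the counter when up, 21 mm when fully down.
- eject_button (a joint): Travel of the eject button, straight down: 0 up, 0.009 m fully down. Its spring takes 3 N at first, 6 N at the bottom, and friction up to 3 N more until the cassette is free. The cassette is freed at about 5 mm and its spring throws it out at once. The lip comes up again under the cassette if the button is let up.
- cassette: Loose filter cassette, a white box with a steel front, 56 mm along x, 36 wide, 34 high, about 90 g. Origin under its centre, axes as the kettle base's. It starts in the slot at the porch's level, its front at the mouth. A plunger pushes it to -x with 5 N at first, 2 N when 50 mm out; the plunger stops at 54 mm and then the cassette slides away freely.
- cassette_front (a point): Centre of the cassette's front (-x) face, 17 mm above its underside. Its x in the base's frame is 0 at the start and negative when it is out.
- lid_rest: Bystander: low round silicone lid rest, 90 mm across, 14 mm high. Origin under its centre.
- caddy: Bystander: aluminium tea caddy, 74 mm across, 110 mm high. Origin under its centre.
- gaiwan: Bystander: white lidded gaiwan on its saucer, 110 mm across, 88 mm high. Origin under its centre.
- pitcher: Bystander: glass pitcher with a steel spout (its -y) and a handle (its +y), 86 mm across, 113 mm high. Origin under its centre.
Mind the look-alikes: they are no part of the job. Of the things that look like the cassette, the smaller one is meant.

How it is judged:
On the way, in this order (a step that is already met when the one before it is completed fails the run):
1. the eject button is being pressed (value of joint eject_button above 0.003 m).
2. the cassette has popped out 10 to 50 mm and is stopped by a finger (x of cassette_front in the frame of kettle_base between -0.05 and -0.01 m and contact force between the fingers and cassette above 0.3 N and linear speed of cassette below 0.03 m/s), for 0.2 s.
At the end, for the whole second after the job is handed in: The button is held down (at least 6 of its 9 mm) by a finger, and the cassette stands flat on the porch, still part-way in its slot, its front 10 to 50 mm out of the mouth, at rest and pressed by its spring (over 0.3 N) against a finger (value of joint eject_button above 0.006 m and contact force between the fingers and kettle_base above 0.5 N and x of cassette_front in the frame of kettle_base between -0.05 and -0.01 m and contact force between the fingers and cassette above 0.3 N and linear speed of cassette below 0.02 m/s and angle between cassette's own z axis and vertical below 0.15 rad and y of cassette in the frame of kettle_base between -0.01 and 0.01 m and z of cassette in the frame of kettle_base below 0.018 m); the arm keeps its last pose, push and grip.
It fails at once if the cassette slid away (its front more than 58 mm out) (x of cassette_front in the frame of kettle_base below -0.058 m).
It fails at once if the cassette was lifted or tipped (z of cassette in the frame of kettle_base above 0.022 m or angle between cassette's own z axis and vertical above 0.35 rad).
It fails at once if the lid rest, caddy, gaiwan or pitcher was moved more than 20 mm (distance of any of lid_rest, caddy, gaiwan, pitcher from where it was at the start of the episode above 0.02 m).
It also fails if it takes over 29 s, if anything falls off the work surface, if the arm or the gripper's body presses on something with over 40 N, if the wrist force passes 120 N, or if a joint passes its speed limit or range.

## Working session

There is one attempt and no reset: what is moved stays moved. The work goes in short steps, Python scripts to look and compute and a shell command to move; the robot and the scene stay as the last step left them, time stands still between calls to the robot, and variables do not carry over. Pictures are saved under pics/ and viewed, at most 10 in all, crops included, and the job is handed in when it is done.

```bash
mkdir -p pics; ls; cat > h.py <<'E'
import numpy as np, cv2
from bench import ctrl
def ray(P,uv):
    R=np.array(P["R"]);t=np.array(P["t"]);o=-R.T@t
    d=R.T@np.array([(uv[0]-P["cx"])/P["fx"],(uv[1]-P["cy"])/P["fy"],1.]);return o,d
def atz(P,uv,z):
    o,d=ray(P,uv);return o+d*(z-o[2])/d[2]
def proj(P,X):
    c=np.array(P["R"])@np.array(X)+np.array(P["t"]);return [P["cx"]+P["fx"]*c[0]/c[2],P["cy"]+P["fy"]*c[1]/c[2]]
E
python3 - <<'E'
from h import *
for n in("top","side"):
    P=ctrl.get_image(n);cv2.imwrite(f"pics/{n}0.png",P["pixels"]);print(n,ray(P,(280,210)))
    for l in("kettle_base","cassette","button_top","eject_button","lid_rest","caddy","gaiwan","pitcher"):
        try:print(l,[(round(s["p"],2),np.round(s["at"]).tolist(),int(s["region"].sum())) for s in ctrl.silhouettes(l,P)])
        except Exception as e:print(l,e)
E
```

```text
pics
top (array([0.54702953, 0.07767497, 0.83827887]), array([ 0.06879679,  0.00172451, -0.9977511 ]))
kettle_base [(0.68, [391.0, 178.0], 10145)]
cassette [(0.9, [382.0, 311.0], 1324)]
button_top [(0.64, [345.0, 242.0], 277)]
eject_button [(0.8, [346.0, 236.0], 315)]
lid_rest [(0.58, [448.0, 276.0], 1523)]
caddy [(0.63, [483.0, 207.0], 2100), (0.22, [347.0, 237.0], 293)]
gaiwan [(0.92, [289.0, 194.0], 2291)]
pitcher [(0.95, [327.0, 114.0], 2208)]
side (array([ 0.24059235, -0.35330809,  0.69125522]), array([ 0.43290756,  0.48622084, -0.75913562]))
kettle_base [(0.97, [388.0, 277.0], 12902)]
cassette [(0.85, [332.0, 290.0], 283)]
button_top [(0.92, [299.0, 275.0], 490)]
eject_button [(0.78, [299.0, 272.0], 543)]
lid_rest [(0.98, [358.0, 396.0], 2593)]
caddy [(0.88, [453.0, 348.0], 4040)]
gaiwan [(0.82, [293.0, 206.0], 2713)]
pitcher [(0.75, [376.0, 175.0], 2905), (0.37, [298.0, 276.0], 455)]
```

View pics/top0.png

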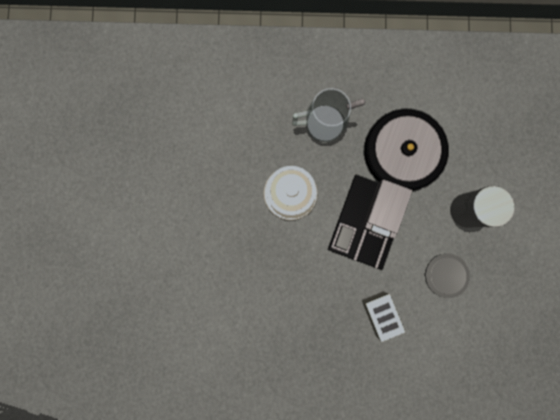

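View pics/side0.png

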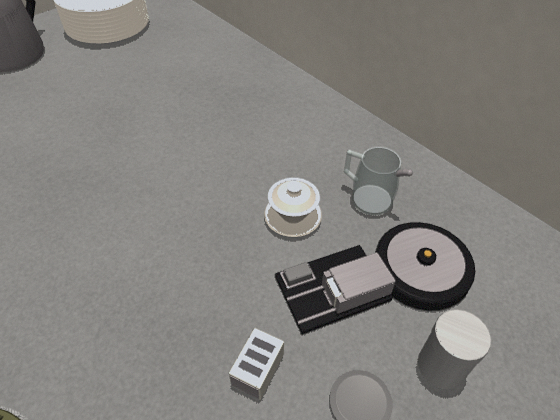

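The top view shows the seat pin at (409,147), the housing at (388,205) and the button at (344,238). Two things look like the cassette: the loose white slotted box at top (385,318) / side (257,362), and the box with the steel front inside the slot at top (380,230) / side (333,290). The one in the slot is meant, because it is smaller and sits at the mouth. I'll confirm it in an enlarged crop.

```bash
python3 - <<'E'
from h import *
a=cv2.imread("pics/top0.png")[95:275,310:460];b=cv2.imread("pics/side0.png")[215:335,265:485]
f=lambda i,k:cv2.resize(np.clip(i*1.6,0,255).astype('u1'),None,fx=k,fy=k,interpolation=cv2.INTER_CUBIC)
cv2.imwrite("pics/topc.png",f(a[70:],5));cv2.imwrite("pics/sidec.png",f(b[:,:160],5))
E
```

```text
(no output)
```

View pics/topc.png

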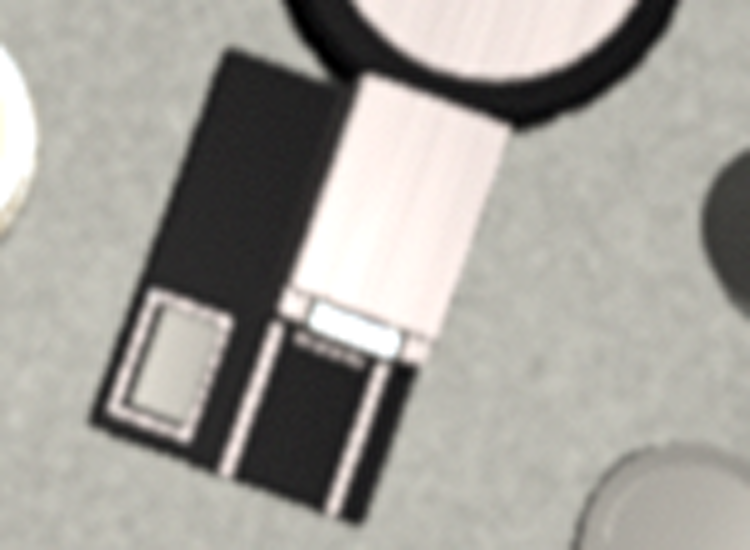

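View pics/sidec.png

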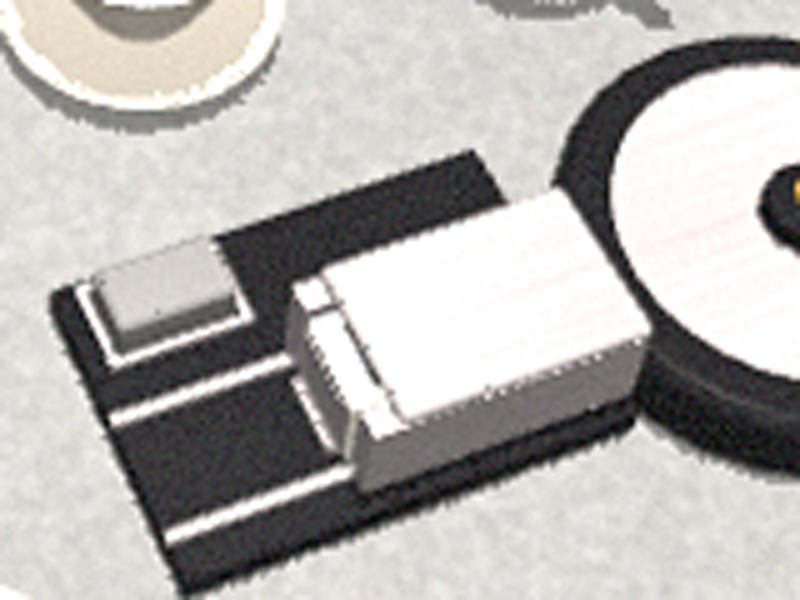

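The crop confirms it: the small white box with the steel front sits in the slot at side (333,290), and the button cap is at side (299,272). The base pose can be fitted from corners.

```bash
cat > fit.py <<'E'
from h import *
from scipy.optimize import least_squares
from scipy.spatial.transform import Rotation as Ro
T=ctrl.get_image("top");S=ctrl.get_image("side")
pt=[((-66,80,12),(92,422)),((-66,-38,12),(360,522)),((10,30.5,53),(293,283)),((10,-30.5,53),(437,338)),((100,30.5,53),(365,72)),((100,-30.5,53),(515,125))]
ps=[((-66,80,12),(52,295)),((100,30.5,53),(560,185)),((100,-30.5,53),(650,328)),((10,30.5,53),(325,272)),((10,-30.5,53),(402,420)),((-54,71,30),(92,280)),((-10,71,30),(215,237)),((-10,45,30),(238,290)),((-54,45,30),(122,330))]
D=[(T,np.array(a)/1e3,np.array(b)/5+[310,165]) for a,b in pt]+[(S,np.array(a)/1e3,np.array(b)/5+[265,215]) for a,b in ps]
D+=[(T,np.array([.182,0,.046]),np.array([409,147])),(S,np.array([.182,0,.046]),np.array([428,254]))]
def W(q,a):
    c,s=np.cos(q[2]),np.sin(q[2]);return np.array([q[0]+c*a[0]-s*a[1],q[1]+s*a[0]+c*a[1],a[2]])
f=lambda q:np.concatenate([np.array(proj(P,W(q,a)))-b for P,a,b in D])
g=atz(T,(383,235),.012)
r=min((least_squares(f,[g[0],g[1],y],loss='soft_l1') for y in(0,1.5,3,-1.5)),key=lambda r:r.cost)
q=r.x;print("pose",q,np.degrees(q[2]));print(np.round(f(q).reshape(-1,2),1).tolist())
s=ctrl.get_state();p=np.array(s["position"]);M=Ro.from_rotvec(s["tool_rot"]).as_matrix();print(p,M.round(3).tolist(),s["grip_width"],s["time"])
c,sn=np.cos(q[2]),np.sin(q[2]);B=np.array([[c,sn],[-sn,c]])
for l,h in(("lid_rest",.014),("caddy",.11),("gaiwan",.07),("pitcher",.06)):
    z=[atz(P,ctrl.silhouettes(l,P)[0]["at"],h*.6)[:2] for P in(T,S)];print(l,[(B@(a-q[:2])*1e3).round() for a in z])
np.save("q.npy",q)
for x,y in((-32,29),):
    t=W(q,[x/1e3,y/1e3,.030]);print("target tip",t)
    d=t+[0,0,.182]-p;print("tool shift mm",M.T@d*1e3,"yaw err of tool y vs base y deg",np.degrees(np.arctan2(M[1,1],M[0,1]))-np.degrees(q[2])-90, "z axis",M[:,2])
E
python3 fit.py
```

```text
pose [ 0.56223056 -0.11689254 -0.33631697] -19.269542748003097
[[-0.3, 0.1], [1.3, 0.7], [-0.4, 0.3], [0.6, 0.4], [0.6, -0.8], [0.2, -0.5], [-1.0, -0.7], [0.1, 0.0], [1.1, 0.4], [-1.2, -0.7], [0.6, 0.4], [-0.5, -1.6], [-1.2, -1.1], [0.5, 0.3], [-0.5, 0.7], [1.9, -1.1], [-0.3, -0.5]]
[0.19629788 0.61965336 0.40479317] [[-0.953, 0.302, 0.0], [0.302, 0.953, 0.0], [-0.0, 0.0, -1.0]] 0.9981763706286465 1.0
lid_rest [array([ -30., -169.]), array([ -30., -157.])]
caddy [array([ 110., -164.]), array([ 109., -164.])]
gaiwan [array([  7., 190.]), array([ 13., 181.])]
pitcher [array([185., 183.]), array([193., 198.])]
target tip [ 0.54159368 -0.07895681  0.03      ]
tool shift mm [-540.12755201 -561.7442747   192.76973847] yaw err of tool y vs base y deg 1.693659871667279 z axis [ 6.07750129e-05  6.35754075e-05 -9.99999996e-01]
```

```bash
python3 -m jog '{"translation":[[-0.2,-0.2,0],[-0.4,-0.42,0],[-0.6,-0.62,0],[-0.8,-0.83,0],[-0.9,-0.93,0],[-0.9,-0.93,0]],"yaw":[0,0,0,0,0,0],"jaw":[0.5,0.5,0.5,0.5,0.5,0.5]}'
python3 -m jog '{"translation":[[-0.2,-0.2,0],[-0.4,-0.42,0],[-0.6,-0.62,0],[-0.8,-0.83,0],[-0.9,-0.93,0],[-0.9,-0.93,0]],"yaw":[0,0,0,0,0,0],"jaw":[0.5,0.5,0.5,0.5,0.5,0.5]}'
python3 -m jog '{"translation":[[-0.2,-0.2,0],[-0.4,-0.42,0],[-0.6,-0.62,0],[-0.8,-0.83,0.1],[-0.9,-0.93,0.2],[-0.9,-0.93,0.3],[-0.9,-0.93,0.3]],"yaw":[0,0,0,0,0,0.0094,0.0094],"jaw":[0.5,0.5,0.5,0.5,0.5,0.5,0.5]}'
cat > d.py <<'E'
from h import *
from scipy.spatial.transform import Rotation as Ro
q=np.load("q.npy");s=ctrl.get_state();p=np.array(s["position"]);M=Ro.from_rotvec(s["tool_rot"]).as_matrix()
c,sn=np.cos(q[2]),np.sin(q[2]);b=np.array([[c,sn],[-sn,c]])@(p[:2]-q[:2])*1e3
print("t",s["time"],"base xy mm",b,"tip z mm",(p[2]-ctrl.finger_overhang)*1e3,"width mm",s["grip_width"]*87,"F",np.round(s["ft_force"],2),"grip",s["grip_force"])
t=np.array([q[0]+c*-.032-sn*.029,q[1]+sn*-.032+c*.029,.182+.034])
print("shift to hover",M.T@(t-p)/.2,"yaw deg",np.degrees(np.arctan2(M[1,1],M[0,1])-q[2])-90)
E
python3 d.py
```

```text
time: 2.15
position: [0.3133, 0.3858, 0.4053]
tool_rot: [0.487, 3.103, 0.001]
ft_force: [0.7, 0.7, 1.3]
grip_width: 0.512
grip_force: 0.0
time: 2.9
position: [0.428, 0.1555, 0.4051]
tool_rot: [0.485, 3.103, 0.001]
ft_force: [-0.4, -0.1, -0.2]
grip_width: 0.5
grip_force: 0.0
time: 3.78
position: [0.5427, -0.0729, 0.343]
tool_rot: [-0.521, -3.094, 0.0]
ft_force: [0.0, -0.3, 0.7]
grip_width: 0.496
grip_force: 0.0
t 3.775 base xy mm [-33.00242042  35.08597772] tip z mm 160.77014434287588 width mm 43.142332041721694 F [ 0.04 -0.32  0.68] grip 0.0
shift to hover [-0.00718934 -0.02986411  0.63485667] yaw deg 0.17353328224895392
```

```bash
python3 -m jog '{"translation":[[-0.007,-0.03,0.2],[-0.007,-0.03,0.4],[-0.007,-0.03,0.55],[-0.007,-0.03,0.595],[-0.007,-0.03,0.595]],"yaw":[0,0,0,0,0],"jaw":[0.5,0.5,0.5,0.5,0.5]}'; python3 d.py
python3 - <<'E'
from h import *
o=[]
S=ctrl.get_image("side")["pixels"][205:335,255:415];T=ctrl.get_image("top")["pixels"][165:275,310:460]
cv2.imwrite("pics/s1.png",cv2.resize(np.clip(S*1.6,0,255).astype('u1'),None,fx=4,fy=4,interpolation=cv2.INTER_CUBIC))
E
```

```text
time: 4.4
position: [0.5425, -0.0804, 0.2264]
tool_rot: [0.523, 3.097, 0.001]
ft_force: [0.1, -0.5, 0.2]
grip_width: 0.503
grip_force: 0.0
t 4.4 base xy mm [-30.62958665  27.96704801] tip z mm 44.15920743884683 width mm 43.76192506695675 F [ 0.14 -0.52  0.15] grip 0.0
shift to hover [0.00686324 0.00515046 0.05179598] yaw deg 0.11338475585206709
```

View pics/s1.png

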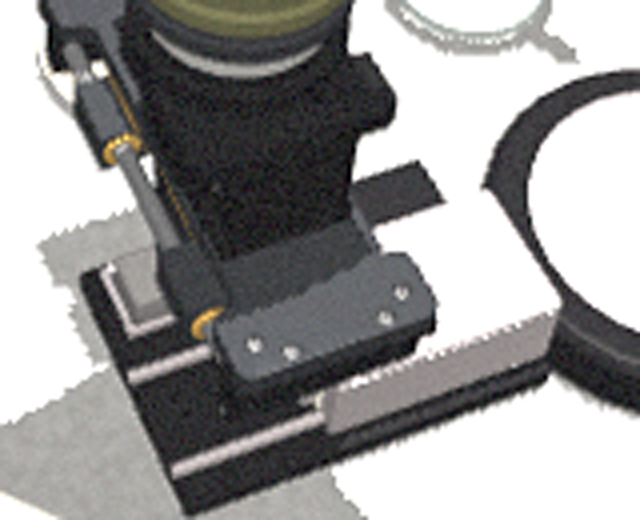

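```bash
python3 - <<'E'
from h import *
q=np.load("q.npy");c,s=np.cos(q[2]),np.sin(q[2])
S=ctrl.get_image("side");T=ctrl.get_image("top")
for y in(0,-8,51,58):
  for z in(44,62,80,100,113):
    r=[]
    for x in(-40,-21):
      a=np.array([x,y])/1e3;X=[q[0]+c*a[0]-s*a[1],q[1]+s*a[0]+c*a[1],z/1e3]
      r.append(((np.array(proj(S,X))-[255,205])*4).round().tolist())
    print(y,z,r)
cv2.imwrite("pics/t1.png",cv2.resize(np.clip(T["pixels"][165:275,290:460]*1.6,0,255).astype('u1'),None,fx=4,fy=4,interpolation=cv2.INTER_CUBIC))
E
```

```text
0 44 [[213.0, 367.0], [257.0, 352.0]]
0 62 [[215.0, 344.0], [260.0, 328.0]]
0 80 [[218.0, 319.0], [263.0, 303.0]]
0 100 [[221.0, 291.0], [267.0, 275.0]]
0 113 [[223.0, 271.0], [270.0, 255.0]]
-8 44 [[221.0, 384.0], [265.0, 368.0]]
-8 62 [[224.0, 361.0], [269.0, 345.0]]
-8 80 [[227.0, 336.0], [272.0, 320.0]]
-8 100 [[230.0, 308.0], [276.0, 292.0]]
-8 113 [[232.0, 289.0], [279.0, 272.0]]
51 44 [[162.0, 266.0], [204.0, 252.0]]
51 62 [[163.0, 241.0], [207.0, 227.0]]
51 80 [[165.0, 216.0], [209.0, 201.0]]
51 100 [[167.0, 186.0], [211.0, 172.0]]
51 113 [[168.0, 167.0], [213.0, 152.0]]
58 44 [[155.0, 253.0], [197.0, 238.0]]
58 62 [[157.0, 228.0], [200.0, 214.0]]
58 80 [[158.0, 202.0], [202.0, 188.0]]
58 100 [[160.0, 173.0], [204.0, 158.0]]
58 113 [[161.0, 153.0], [206.0, 138.0]]
```

View pics/t1.png

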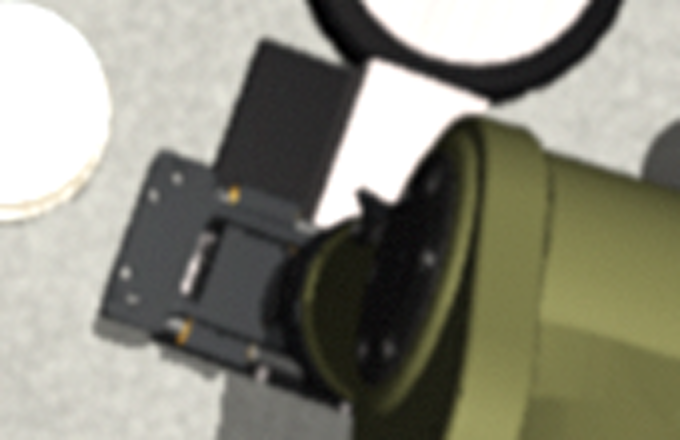

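The plate in view is the gripper body, which stays about 113 mm up and clear. The fingers stand over the button and the porch, so I can press now.

```bash
python3 -m jog '{"translation":[[0,0,0.02],[0,0,0.04],[0,0,0.06],[0,0,0.075],[0,0,0.085],[0,0,0.095],[0,0,0.105],[0,0,0.115]],"yaw":[0,0,0,0,0,0,0,0],"jaw":[0.5,0.5,0.5,0.5,0.5,0.5,0.5,0.5]}'; python3 d.py; python3 -m jog '{"translation":[[0,0,0.003],[0,0,0.003],[0,0,0.003]],"yaw":[0,0,0],"jaw":[0.5,0.5,0.5]}'; python3 d.py
python3 - <<'E'
from h import *
S=ctrl.get_image("side")["pixels"][205:335,255:415]
cv2.imwrite("pics/s2.png",cv2.resize(np.clip(S*1.6,0,255).astype('u1'),None,fx=4,fy=4,interpolation=cv2.INTER_CUBIC))
E
```

```text
time: 5.6
position: [0.5418, -0.0815, 0.2033]
tool_rot: [-0.526, -3.096, -0.001]
ft_force: [-8.1, 0.9, 20.4]
grip_width: 0.499
grip_force: 11.2
t 5.6 base xy mm [-30.9821885   26.68574718] tip z mm 21.149464246474654 width mm 43.43168125512051 F [-8.12  0.91 20.42] grip 11.158971693366766
shift to hover [ 0.00517872  0.01160845 -0.06323859] yaw deg -0.011197505794868334
time: 5.98
position: [0.5418, -0.0816, 0.2034]
tool_rot: [-0.526, -3.096, -0.002]
ft_force: [-7.5, 0.9, 14.9]
grip_width: 0.499
grip_force: 9.2
t 5.975 base xy mm [-30.95001155  26.54790075] tip z mm 21.234029309170595 width mm 43.41002368100521 F [-7.46  0.93 14.94] grip 9.150344375520945
shift to hover [ 0.00534807  0.0123306  -0.06280785] yaw deg -0.020914742199806824
```

View pics/s2.png

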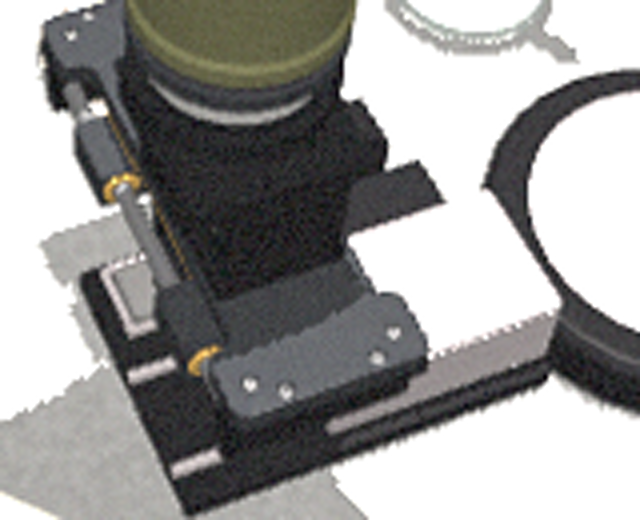

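```bash
python3 - <<'E'
from h import *
q=np.load("q.npy");c,s=np.cos(q[2]),np.sin(q[2])
P=ctrl.get_image("side")
for X in((-21,-18,12),(-21,-18,46),(0,-18,12),(0,-18,46),(0,-30,12)):
  a=np.array(X)/1e3;print(X,((np.array(proj(P,[q[0]+c*a[0]-s*a[1],q[1]+s*a[0]+c*a[1],a[2]]))-[285,270])*8).round())
for l in("cassette","eject_button"):print(l,[(round(z["p"],2),z["at"],int(z["region"].sum())) for z in ctrl.silhouettes(l,P)])
cv2.imwrite("pics/s3.png",cv2.resize(np.clip(P["pixels"][270:335,285:375]*4.,0,255).astype('u1'),None,fx=8,fy=8,interpolation=cv2.INTER_CUBIC))
E
```

```text
(-21, -18, 12) [300. 338.]
(-21, -18, 46) [313. 253.]
(0, -18, 12) [393. 303.]
(0, -18, 46) [409. 218.]
(0, -30, 12) [419. 352.]
cassette [(0.6, [255.8, 361.9], 2439)]
eject_button [(0.63, [288.2, 276.9], 109), (0.18, [375.2, 178.9], 2853)]
```

View pics/s3.png

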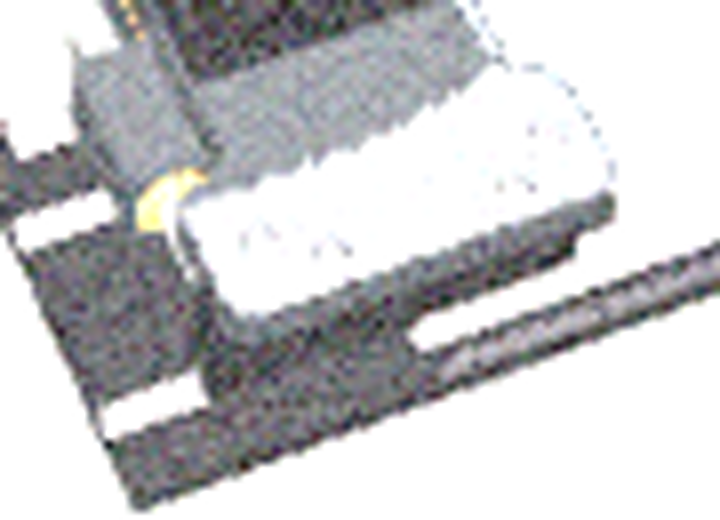

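The view from both cameras is blocked by the body. I'll ease the press slightly and read the side force, which shows whether the cassette is leaning on the finger.

```bash
python3 -m jog '{"translation":[[0,0,-0.003],[0,0,-0.006],[0,0,-0.006],[0,0,-0.006]],"yaw":[0,0,0,0],"jaw":[0.5,0.5,0.5,0.5]}'; python3 d.py;  python3 -m jog '{"translation":[[-0.01,0,0],[-0.01,0,0],[-0.01,0,0],[-0.01,0,0]],"yaw":[0,0,0,0],"jaw":[0.5,0.5,0.5,0.5]}'; python3 d.py
```

```text
time: 6.68
position: [0.5417, -0.0815, 0.2036]
tool_rot: [-0.526, -3.096, -0.001]
ft_force: [-4.8, 1.4, 8.3]
grip_width: 0.5
grip_force: 5.3
t 6.675 base xy mm [-31.09329263  26.65805379] tip z mm 21.396654539000163 width mm 43.542498715286094 F [-4.77  1.4   8.33] grip 5.26167263276875
shift to hover [ 0.00460866  0.01173638 -0.06200615] yaw deg -0.02044446759055063
time: 7.18
position: [0.5425, -0.0818, 0.2035]
tool_rot: [-0.525, -3.092, -0.002]
ft_force: [-8.7, 1.8, 12.0]
grip_width: 0.501
grip_force: 7.6
t 7.175 base xy mm [-30.18873615  26.64554269] tip z mm 21.31818141365524 width mm 43.57428490213016 F [-8.68  1.83 11.95] grip 7.593619865365326
shift to hover [ 0.00938077  0.0118057  -0.06235483] yaw deg 0.004177414761514342
```

```bash
python3 -m jog '{"translation":[[0.005,0,0],[0.01,0,0],[0.015,0,0],[0.015,0,0],[0.015,0,0]],"yaw":[0,0,0,0,0],"jaw":[0.5,0.5,0.5,0.5,0.5]}'; python3 d.py; python3 -m jog '{"translation":[[0,0,0],[0,0,0],[0,0,0],[0,0,0],[0,0,0],[0,0,0]],"yaw":[0,0,0,0,0,0],"jaw":[0.5,0.5,0.5,0.5,0.5,0.5]}'; python3 d.py
```

```text
time: 7.8
position: [0.5413, -0.0813, 0.2037]
tool_rot: [0.527, 3.096, 0.001]
ft_force: [-2.2, 0.1, 4.7]
grip_width: 0.5
grip_force: 4.5
t 7.8 base xy mm [-31.54237969  26.67036542] tip z mm 21.517153206457973 width mm 43.49697987514944 F [-2.18  0.14  4.73] grip 4.504377348348498
shift to hover [ 0.00224343  0.0116772  -0.06141037] yaw deg -0.03526192793273708
time: 8.55
position: [0.5413, -0.0813, 0.2037]
tool_rot: [0.526, 3.096, 0.001]
ft_force: [-1.8, 0.4, 6.3]
grip_width: 0.502
grip_force: 4.5
t 8.55 base xy mm [-31.5103411   26.68263768] tip z mm 21.548749723149573 width mm 43.697751300507846 F [-1.78  0.38  6.26] grip 4.506658284226432
shift to hover [ 0.00239613  0.01161746 -0.06125251] yaw deg -0.031538311129054364
```

Even while sliding outward, the finger is still pushed outward (-2 N), and the average over both directions is about 5 N. So the cassette is resting on it. I'll press a little firmer and hand in.

```bash
python3 -m jog '{"translation":[[0,0,0.003],[0,0,0.003],[0,0,0.003],[0,0,0.003]],"yaw":[0,0,0,0],"jaw":[0.5,0.5,0.5,0.5]}'; python3 d.py; python3 -c "from bench import ctrl;print(ctrl.close_job())"
```

```text
time: 9.05
position: [0.5413, -0.0814, 0.2036]
tool_rot: [0.527, 3.096, 0.001]
ft_force: [-3.0, -0.0, 9.9]
grip_width: 0.501
grip_force: 6.1
t 9.05 base xy mm [-31.46781491  26.60366397] tip z mm 21.364351963766236 width mm 43.562462465554844 F [-3.02 -0.04  9.87] grip 6.091368994675577
shift to hover [ 0.00262044  0.01202919 -0.06217079] yaw deg -0.03523978308361109
the job is handed in; nothing more can be done
None
```

I handed the job in at about 9 s with one finger holding the button down (about 8.6 of 9 mm) and the other on the porch, where the forces show the cassette pressing on it about 22 mm out; the gripper hid the cassette from the cameras, so I couldn't confirm that by eye, and no verdict was returned.

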